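Sort two jig plungers by spring stiffness

ROBOT

A 6-joint arm with a two-finger parallel gripper is mounted at the origin on the work surface. World frame = base frame: x ahead of the robot, y to its left, z up, the work surface at z = 0. Lengths are in m, angles in rad, forces in N, time in s.
With the tool pointing down it reaches from about 0.375 to 0.9 m from the base axis. Payload 3.1 kg.
Tool frame: the origin (TCP) lies on the centre line of the jaws, within the pads' length; the fingertips stand 8 mm ahead of it and the grasp point (between the pads) lies 11 mm behind it (arm.tip_reach is the distance from the TCP to the fingertips, in m); z points along the fingers, y is the direction in which the jaws open and shut (so a half turn about z gives the same grasp; the last joint's range is limited). The gripper opens to 87 mm and grips with 3 to 60 N. Pads are 19 mm wide; open, the fingers measure 117 mm over their backs; the gripper's body (75 mm by 190 mm) begins 51 mm behind the grasp point.
Start: joints at [-1.425, 0.527, 1.433, -0, 1.181, -0.178], TCP at [0.199, -0.592, 0.231] pointing down, gripper open.
Joint ranges: [-3.08, 3.08], [-0.75, 2.2], [0.22, 2.44], [-1.43, 4.57], [0, 2.65], [-2.85, 2.85]. Speed limits (rad/s): [2.79, 2.79, 3.14, 3.14, 3.14, 3.14].

INTERFACE

Orientations are given as a rotation vector (axis times angle).
In Python, from station import arm, eyes gives the robot as it stands. The module is installed in compiled form; this text tells all that it offers.
- The arm moves only by the tool jog_arm, never from a script. Its argument "plan" is text: rows parted by semicolons, each of 4 numbers parted by spaces: the shift along the tool's x, y, z as a fraction of full scale, then the turn about the tool's z as a fraction of full scale. A call has 1 to 12 rows; each row is the pose to reach, as a shift and turn from the pose measured when the call began, along the tool's axes at that moment; what a row does not reach only later rows make up. Full scale, the value 1, is 600 mm for a shift and 90 degrees for a turn. A row lasts 1/12 s, in which the tool goes at most 41.7 mm and 7.16 degrees, less where a joint would pass 70% of its speed; a pose out of reach is approached as far as the arm can. A call with a number of a shift or a turn outside -1 to 1 is refused whole. A call with a gripper value outside its range is refused whole. "hand" is the gripper command: -1 is fully open, 1 is shut, values between are in proportion, set as the call begins (left out, the last holds). The fingers move at their own pace and stop on an object; the grip force is fixed at half the most. Time passes only in rows, so rows that repeat a pose let the fingers close. It gives the time, the measured TCP pose, the force and the opening at its end, in the units of the state.
- arm.state(): the state, without advancing time (a new reading comes with each control period).
- eyes.grab_frame(name): name is "scene" or "top" or "wrist"; returns a dict with "color" (420x560x3 uint8, red, green, blue), "intrinsics" (3x3 intrinsics, pixels), "D" ([k1, k2, p1, p2, k3] as OpenCV has them; the pictures are not rectified), "view" (4x4, takes a point from world to camera coordinates); the wrist camera has in their place "mount" (4x4, takes a point from camera to tool coordinates, whose origin is the TCP and whose axes are the flange's). Camera axes: x right, y down, z forward; pixel columns grow to the right and rows downward; lengths in m; the calibration is good to about 2 mm. A picture is of the moment at which its call begins: read the wrist's pose just before it. There is no depth.
- arm.hand_in(): hands the job in, once; it reports no verdict.
The state is a dict: "clock": time; "q": joint angles; "qvel": joint speeds; "effort": joint torques, N m; "ee_pos": TCP position; "tcp_rot": TCP orientation; "force": force on the tool from outside, world axes, zero at the start; "wrist_torque": the same for the moment, N m; "grip_width": finger opening in m.
Only numpy, scipy, OpenCV 4.12 (cv2) and the standard library are available. Lean on these libraries where they do the work, as an engineer would, in place of code of your own. Each camera call takes 0.05 s, during which the arm holds its last target.

TASK

The two red-capped spring plungers of the frame jig look alike, but one has a stiff spring and the other a weak one: push a cap down a few millimetres (one or both, whichever you need) to feel which is which. Then stand the stiff plunger upright in the orange bin and the weak plunger upright in the blue bin.

Things in the scene. Friction and masses are not known exactly. Their poses are not given: they have to be found in the camera images.
- plunger_1: Loose spring plunger, twin of the other: dark steel foot disc 48 mm across, 8 mm high; aluminium barrel 34 mm across up to 44 mm height (grip it from above, about 34 mm up); thin stem; red push cap 28 mm across, from 58 to 66 mm height. 0.2 to 0.35 kg; stands upright on the bench. Origin: centre of the foot's underside, z up along the barrel.
- plunger_2: Loose spring plunger, twin of the other: dark steel foot disc 48 mm across, 8 mm high; aluminium barrel 34 mm across up to 44 mm height (grip it from above, about 34 mm up); thin stem; red push cap 28 mm across, from 58 to 66 mm height. 0.2 to 0.35 kg; stands upright on the bench. Origin: centre of the foot's underside, z up along the barrel.
- cap_1 (a joint): Travel of plunger_1's red cap, pushed down into the barrel, in m: 0 out, 0.012 fully down; springs back. One plunger (either) is weak: 3 N pushes it fully down. The other is stiff: 5 N pushes it 4 mm, 13 N fully down. Only pushing tells which: let go, the weak cap rests 0.4 mm lower than the stiff one, too little to see or read.
- cap_2 (a joint): Travel of plunger_2's red cap, pushed down into the barrel, in m: 0 out, 0.012 fully down; springs back. One plunger (either) is weak: 3 N pushes it fully down. The other is stiff: 5 N pushes it 4 mm, 13 N fully down. Only pushing tells which: let go, the weak cap rests 0.4 mm lower than the stiff one, too little to see or read.
- bin_stiff: Open tray-like bin of orange plastic for stiff plungers, fixed to the bench, 160 x 160 mm outside, walls 30 mm high and 5 mm thick, floor 5 mm thick (150 x 150 mm inside). Origin: centre of its underside on the bench; x and y along its walls. The two bins may change sides.
- bin_weak: Open tray-like bin of blue plastic for weak plungers, fixed to the bench, 160 x 160 mm outside, walls 30 mm high and 5 mm thick, floor 5 mm thick (150 x 150 mm inside). Origin: centre of its underside on the bench; x and y along its walls. The two bins may change sides.
Not all that is in view belongs to the job. Leave any pink or purple look-alike of the plunger_2 alone.

How it is judged:
On the way:
1. a plunger's cap is pushed down more than 2 mm, with both plungers still outside the bins (value of joint any of cap_1, cap_2 above 0.002 m and horizontal distance between each of plunger_1, plunger_2 and bin_stiff above 0.1 m and horizontal distance between each of plunger_1, plunger_2 and bin_weak above 0.1 m), for 0.05 s.
At the end, for the whole second after the job is handed in: The stiff plunger stands in the orange bin, the weak one in the blue bin: foot on the floor, centre within 60 mm of the bin's centre along each wall direction, upright within 11 degrees, at rest, released. (The rules know the weak one by its free cap, which sags 0.4 mm.) (((x of plunger_1 in the frame of bin_stiff between -0.06 and 0.06 m and y of plunger_1 in the frame of bin_stiff between -0.06 and 0.06 m and z of plunger_1 in the frame of bin_stiff below 0.015 m and angle between each of plunger_1, plunger_2's own z axis and vertical below 0.2 rad and linear speed of each of plunger_1, plunger_2 below 0.03 m/s and x of plunger_2 in the frame of bin_weak between -0.06 and 0.06 m and y of plunger_2 in the frame of bin_weak between -0.06 and 0.06 m and z of plunger_2 in the frame of bin_weak below 0.015 m and value of joint cap_1 below 0.0002 m and value of joint cap_2 above 0.0002 m) or (x of plunger_2 in the frame of bin_stiff between -0.06 and 0.06 m and y of plunger_2 in the frame of bin_stiff between -0.06 and 0.06 m and z of plunger_2 in the frame of bin_stiff below 0.015 m and angle between each of plunger_2, plunger_1's own z axis and vertical below 0.2 rad and linear speed of each of plunger_2, plunger_1 below 0.03 m/s and x of plunger_1 in the frame of bin_weak between -0.06 and 0.06 m and y of plunger_1 in the frame of bin_weak between -0.06 and 0.06 m and z of plunger_1 in the frame of bin_weak below 0.015 m and value of joint cap_2 below 0.0002 m and value of joint cap_1 above 0.0002 m))); the robot touches nothing.
It also fails if it takes over 58 s, if anything falls off the work surface, if the arm or the gripper's body presses on something with over 40 N, if the wrist force passes 120 N, or if a joint passes its speed limit or range.

## Working session

There is one attempt and no reset: what is moved stays moved. The work goes in short steps, Python scripts to look and compute and a tool call to move; the robot and the scene stay as the last step left them, time stands still between calls to the robot, and variables do not carry over. Pictures are saved under pics/ and viewed, and the job is handed in when it is done.

Besides the shell and the picture viewer there is one more tool, called after "Emit:" as name(argument=value, ...) on one line, values as JSON. jog_arm: Moves the arm, as the interface text tells. Shift numbers are shares of 600 mm and turn numbers shares of 90 degrees, none past 1 either way. Its arguments: {"type":"object","properties":{"plan":{"type":"string"},"hand":{"type":"number"}},"required":["plan"]}

```bash
mkdir -p pics
python3 - <<'E'
from station import arm, eyes
import cv2
print(arm.state(), arm.tip_reach)
for n in ("scene","top"):
    f=eyes.grab_frame(n); cv2.imwrite(f"pics/{n}0.png",f["color"][:,:,::-1]); print(n,f["intrinsics"],f["D"],f["view"])
E
```

```text
{'clock': 0.0, 'q': array([-1.42447242e+00,  5.28496102e-01,  1.43390727e+00, -3.67376961e-05,
        1.18136662e+00, -1.78527322e-01]), 'qvel': array([-5.62013276e-04,  1.52411363e-05,  1.07946505e-03, -1.11259544e-03,
       -1.80117569e-03,  2.12741290e-04]), 'effort': array([-9.03128512e-04, -4.40043783e+01, -1.76590240e+01,  6.31198031e-02,
        5.82508149e-02, -1.52128173e-04]), 'ee_pos': array([ 0.19937612, -0.59159308,  0.22955163]), 'tcp_rot': array([-3.09809031e+00, -5.07703912e-01, -1.71111964e-06]), 'force': array([ 0.47984982, -1.07353661, -0.72645971]), 'wrist_torque': array([-0.02430262,  0.02693093,  0.00866591]), 'grip_width': 0.08693121214142173} 0.008
scene [[393.86365902   0.         278.93637317]
 [  0.         393.86365902 209.29272474]
 [  0.           0.           1.        ]] [0.01989784 0.         0.         0.         0.        ] [[-0.52148934  0.85319073 -0.01069822  0.28271154]
 [ 0.47533187  0.28007547 -0.83403677 -0.19928713]
 [-0.70859613 -0.44002649 -0.55160512  1.0276692 ]
 [ 0.          0.          0.          1.        ]]
top [[435.04176135   0.         276.67246541]
 [  0.         435.04176135 212.79583093]
 [  0.           0.           1.        ]] [-0.1368733  0.         0.         0.         0.       ] [[-8.52696491e-04 -9.99901131e-01  1.40357146e-02 -2.42030851e-02]
 [-9.96198151e-01 -3.73310107e-04 -8.71154695e-02  5.07234217e-01]
 [ 8.71120961e-02 -1.40566360e-02 -9.96099339e-01  7.26061153e-01]
 [ 0.00000000e+00  0.00000000e+00  0.00000000e+00  1.00000000e+00]]
```

View pics/scene0.png

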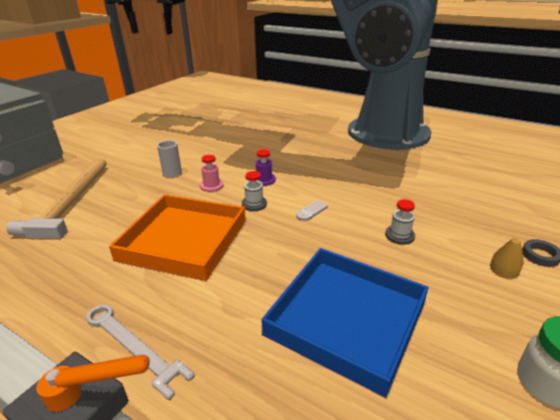

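View pics/top0.png

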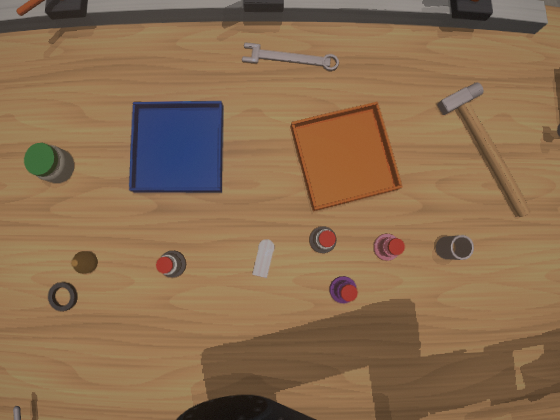

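The real plungers have caps at about (165,264) and (326,239) in the top view. The pink one at (390,247) and the purple one at (344,290) are decoys. The blue bin is on the left and the orange bin on the right. Next I'll measure them.

```bash
cat > h.py <<'E'
import numpy as np, cv2
from station import arm, eyes
from scipy.spatial.transform import Rotation as R
def cast(f,uv,z,V=None):
    V=f["view"] if V is None else V
    p=cv2.undistortPoints(np.array(uv,float).reshape(-1,1,2),f["intrinsics"],np.array(f["D"])).reshape(-1,2)
    Rm,t=V[:3,:3],V[:3,3]; c=-Rm.T@t
    d=np.c_[p,np.ones(len(p))]@Rm
    return c+d*((z-c[2])/d[:,2])[:,None]
def proj(f,P): return cv2.projectPoints(np.array(P,float).reshape(-1,1,3),cv2.Rodrigues(f["view"][:3,:3])[0],f["view"][:3,3],f["intrinsics"],np.array(f["D"]))[0].reshape(-1,2)
def mask(f,h0,h1,s=120,v=50):
    h=cv2.cvtColor(f["color"],cv2.COLOR_RGB2HSV)
    H=h[...,0].astype(int)
    m=((H>=h0)&(H<=h1)) if h0<=h1 else ((H>=h0)|(H<=h1))
    return (m&(h[...,1]>s)&(h[...,2]>v)).astype(np.uint8)
def blobs(m,amin=40):
    n,l,st,c=cv2.connectedComponentsWithStats(m)
    return [(c[i],st[i],(l==i).astype(np.uint8)) for i in range(1,n) if st[i,4]>=amin]
E
python3 - <<'E'
from h import *
for n in ("top","scene"):
    f=eyes.grab_frame(n)
    for c,st,_ in blobs(mask(f,175,4,170,110)): print(n,"red",c.round(1),st,cast(f,[c],.064)[0].round(4))
    for nm,a,b in(("blue",105,125),("orange",6,13)):
        for c,st,m in blobs(mask(f,a,b,200,60),2000):
            cn=max(cv2.findContours(m,0,2)[0],key=cv2.contourArea)
            hull=cv2.convexHull(cn); q=cv2.approxPolyDP(hull,8,True).reshape(-1,2)
            P=cast(f,q,.03); print(n,nm,st,q.tolist(),P[:,:2].round(3).tolist(),P.mean(0).round(4))
            if n=="top":
                P=cast(f,hull.reshape(-1,2),.03)[:,:2].astype(np.float32); print(cv2.minAreaRect(P))
E
```

```text
top red [326.8 238.6] [319 231  17  16 198] [ 0.4616 -0.105   0.064 ]
top red [396.  246.1] [389 239  15  15 191] [ 0.4489 -0.2191  0.064 ]
top red [163.9 264.5] [156 257  16  16 195] [0.4194 0.159  0.064 ]
top red [348.6 292.4] [341 285  16  16 199] [ 0.3745 -0.1399  0.064 ]
scene red [262.7 152.9] [257 149  13   9  81] [ 0.3764 -0.1384  0.064 ]
scene red [208.3 158.5] [202 155  13   8  76] [ 0.4508 -0.2163  0.064 ]
scene red [252.7 175.5] [246 171  14  10 106] [ 0.4638 -0.1023  0.064 ]
scene red [405.5 204.9] [398 200  16  11 147] [0.4221 0.1613 0.064 ]
scene blue [  263   250   164   146 13914] [[320, 250], [426, 287], [385, 395], [263, 333]] [[0.553, 0.078], [0.55, 0.232], [0.723, 0.235], [0.723, 0.089]] [0.6372 0.1585 0.03  ]
scene orange [  65   24   60   77 2101] [[66, 30], [108, 24], [123, 96], [110, 100], [76, 70]] [[-0.446, -1.984], [-0.702, -1.955], [0.196, -0.77], [0.242, -0.773], [0.073, -1.17]] [-0.1272 -1.3305  0.03  ]
scene orange [ 109  194  136   86 3580] [[244, 207], [206, 279], [113, 259], [109, 246], [165, 194]] [[0.515, -0.087], [0.687, -0.027], [0.724, -0.17], [0.707, -0.2], [0.553, -0.238]] [ 0.6372 -0.1447  0.03  ]
```

```bash
cat >> h.py <<'E'
def rows(*targets):
    "targets: (x,y,z,jaw yaw deg or None) -> fractions"
    s=arm.state(); Rm=R.from_rotvec(s["tcp_rot"]).as_matrix(); p=s["ee_pos"]
    print("at",p.round(4),"q",s["q"].round(3),"y-axis yaw",np.degrees(np.arctan2(Rm[1,1],Rm[0,1])).round(2),"F",s["force"].round(2),"w",round(s["grip_width"],4),"t",round(s["clock"],2),"tilt",np.degrees(np.arccos(-Rm[2,2])).round(2))
    for t in targets:
        d=Rm.T@(np.array(t[:3])-p); 
        turn=0
        if t[3] is not None:
            yw=np.degrees(np.arctan2(Rm[1,1],Rm[0,1])); dy=(t[3]-yw+90)%180-90; turn=-dy/90  # tool z down
        print((d/.6).round(4),round(turn,4),"mm",np.linalg.norm(d)*1000//1)
E
python3 - <<'E'
from h import *
rows((.462,-.104,.15,-68),(.462,-.104,.15,None),(.4205,.16,.15,None))
f=eyes.grab_frame("top")
for nm,a,b in(("blue",100,130),("orange",3,16)):
    for c,st,m in blobs(cv2.morphologyEx(mask(f,a,b,170,30),cv2.MORPH_CLOSE,np.ones((7,7))),2000):
        hull=cv2.convexHull(max(cv2.findContours(m,0,2)[0],key=cv2.contourArea)).reshape(-1,2)
        P=cast(f,hull,.03)[:,:2].astype(np.float32); print(nm,st,cv2.minAreaRect(P),cv2.boxPoints(cv2.minAreaRect(P)).round(3).tolist())
E
```

```text
at [ 0.1994 -0.5919  0.2299] q [-1.425  0.528  1.433  0.     1.181 -0.178] y-axis yaw -71.39 F [-0.35  0.49 -0.52] w 0.0868 t 0.2 tilt 0.08
[ 0.6742 -0.6308  0.1342] -0.0377 mm 559.0
[ 0.6742 -0.6308  0.1342] 0 mm 559.0
[ 0.749  -1.0699  0.1349] 0 mm 787.0
orange [ 292  102  110  109 8119] ((0.6081616282463074, -0.14453208446502686), (0.15986426174640656, 0.16044031083583832), 14.656906127929688) [[0.5109999775886536, -0.08699999749660492], [0.5509999990463257, -0.24199999868869781], [0.7059999704360962, -0.20200000703334808], [0.6650000214576721, -0.04699999839067459]]
```

Emit:
jog_arm(plan="0.674 -0.631 0.15 0;0.674 -0.631 0.15 0;0.674 -0.631 0.15 0;0.674 -0.631 0.15 0;0.674 -0.631 0.15 0;0.674 -0.631 0.15 0;0.674 -0.631 0.15 0;0.674 -0.631 0.15 0;0.674 -0.631 0.15 0;0.674 -0.631 0.15 0;0.674 -0.631 0.15 0;0.674 -0.631 0.15 0", hand=1)

```text
clock: 1.25
ee_pos: [0.4338, -0.1559, 0.1503]
tcp_rot: [-3.1, -0.507, -0.001]
force: [0.9, -0.1, -0.2]
grip_width: 0.0152
```

Run:
```python
from h import *
f=eyes.grab_frame("top")
for c,st,m in blobs(cv2.morphologyEx(mask(f,95,130,150,15),cv2.MORPH_CLOSE,np.ones((7,7))),2000):
        hull=cv2.convexHull(max(cv2.findContours(m,0,2)[0],key=cv2.contourArea)).reshape(-1,2)
        P=cast(f,hull,.03)[:,:2].astype(np.float32); print(st,cv2.minAreaRect(P))
P=cast(f,[[133,102],[222,102],[222,192],[131,191]],.03); print(P.round(3),P.mean(0))
rows((.463,-.1035,.10,None),(.463,-.1035,.082,None))
```

```text
[ 151  119   54   58 2275] ((0.6191209554672241, 0.15064634382724762), (0.09510928392410278, 0.10008291155099869), 62.08158874511719)
[[0.704 0.231 0.03 ]
 [0.702 0.072 0.03 ]
 [0.542 0.069 0.03 ]
 [0.544 0.228 0.03 ]] [0.6232186 0.1499948 0.03     ]
at [ 0.4351 -0.1488  0.1493] q [-0.576  0.444  1.917  0.007  0.785  0.66 ] y-axis yaw -71.12 F [ 1.21  4.   -0.15] w 0.0111 t 1.3 tilt 0.35
[ 0.0683 -0.0558  0.0826] 0 mm 72.0
[ 0.0683 -0.0557  0.1126] 0 mm 85.0
```

Emit:
jog_arm(plan="0.068 -0.056 0.03 0;0.068 -0.056 0.08 0;0.068 -0.056 0.105 0;0.068 -0.056 0.105 0;0.068 -0.056 0.105 0;0.068 -0.056 0.105 0")

```text
clock: 1.8
ee_pos: [0.4632, -0.1042, 0.0872]
tcp_rot: [-3.094, -0.513, -0.002]
force: [0.9, -0.3, 0.6]
grip_width: 0.0008
```

Run:
```python
from h import *
f=eyes.grab_frame("wrist"); cv2.imwrite("pics/w1.png",f["color"][:,:,::-1]); print(f["mount"])
for i in range(3): rows()
rows((.463,-.1035,.075,None),(.463,-.1035,.068,None))
```

```text
[[ 2.61206266e-04 -9.66729269e-01 -2.55801587e-01  6.92384757e-02]
 [ 9.99999966e-01  2.55517863e-04  5.54713530e-05 -6.50143161e-04]
 [ 1.17360943e-05 -2.55801593e-01  9.66729303e-01 -1.55130184e-01]
 [ 0.00000000e+00  0.00000000e+00  0.00000000e+00  1.00000000e+00]]
at [ 0.4635 -0.1045  0.0876] q [-0.461  0.575  1.928  0.008  0.64   0.775] y-axis yaw -71.19 F [-0.22 -0.06 -0.14] w 0.0005 t 1.85 tilt 0.29
at [ 0.4635 -0.1045  0.0876] q [-0.461  0.575  1.928  0.008  0.64   0.775] y-axis yaw -71.19 F [-0.22 -0.06 -0.14] w 0.0005 t 1.85 tilt 0.29
at [ 0.4635 -0.1045  0.0876] q [-0.461  0.575  1.928  0.008  0.64   0.775] y-axis yaw -71.19 F [-0.22 -0.06 -0.14] w 0.0005 t 1.85 tilt 0.29
at [ 0.4635 -0.1045  0.0876] q [-0.461  0.575  1.928  0.008  0.64   0.775] y-axis yaw -71.19 F [-0.22 -0.06 -0.14] w 0.0005 t 1.85 tilt 0.29
[-0.0002 -0.0018  0.021 ] 0 mm 12.0
[-0.0003 -0.0018  0.0327] 0 mm 19.0
```

View pics/w1.png

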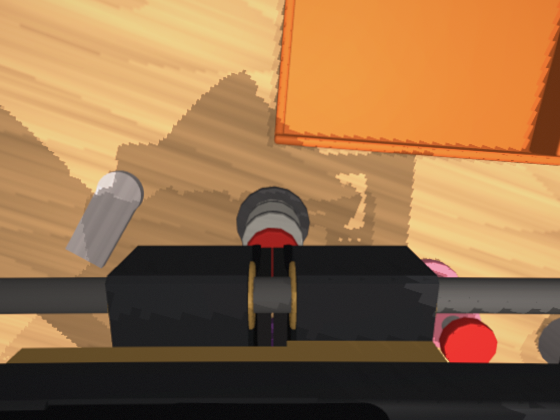

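The wrist view shows the closed fingertips centred over the red cap at about (272,237). Now I'll push about 6 mm.

Emit:
jog_arm(plan="0 -0.001 0.02 0;0 -0.001 0.025 0;0 -0.001 0.029 0;0 -0.001 0.033 0;0 -0.001 0.033 0;0 -0.001 0.033 0")

```text
clock: 2.35
ee_pos: [0.464, -0.105, 0.0688]
tcp_rot: [-3.097, -0.513, -0.006]
force: [-0.7, -3.0, 7.5]
grip_width: 0.0004
```

Run:
```python
from h import *
for i in range(5):
    eyes.grab_frame("wrist"); rows()
```

```text
at [ 0.464  -0.1051  0.0689] q [-0.461  0.613  1.938  0.008  0.589  0.775] y-axis yaw -71.18 F [-0.75 -2.54  5.52] w 0.0007 t 2.4 tilt 0.27
at [ 0.464  -0.105   0.0689] q [-0.461  0.613  1.938  0.008  0.589  0.775] y-axis yaw -71.18 F [-1.57 -2.81  6.39] w 0.0006 t 2.45 tilt 0.27
at [ 0.464  -0.105   0.0689] q [-0.461  0.613  1.938  0.008  0.589  0.775] y-axis yaw -71.17 F [-1.08 -2.71  5.34] w 0.0005 t 2.5 tilt 0.26
at [ 0.464 -0.105  0.069] q [-0.461  0.613  1.938  0.008  0.589  0.775] y-axis yaw -71.18 F [-0.75 -3.65  6.21] w 0.0003 t 2.55 tilt 0.27
at [ 0.464  -0.105   0.0689] q [-0.461  0.613  1.938  0.008  0.589  0.775] y-axis yaw -71.18 F [-1.43 -2.88  7.21] w 0.0006 t 2.6 tilt 0.27
```

That reads about 6.2 N at 5 mm, so this one (right, by the orange bin) is stiff. I'll raise and open, then grasp it.

Emit:
jog_arm(plan="0 0 -0.03 0;0 0 -0.07 0;0 0 -0.07 0;0 0 -0.07 0;0 0 -0.07 0;0 0 -0.07 0;0 0 -0.07 0;0 0 -0.07 0;0 0 -0.07 0", hand=-1)

```text
clock: 3.35
ee_pos: [0.4635, -0.105, 0.1104]
tcp_rot: [-3.096, -0.513, -0.005]
force: [0.1, -0.3, -0.4]
grip_width: 0.0522
```

Run:
```python
from h import *
f=eyes.grab_frame("wrist"); cv2.imwrite("pics/w2.png",f["color"][:,:,::-1])
s=arm.state(); T=np.eye(4); T[:3,:3]=R.from_rotvec(s["tcp_rot"]).as_matrix(); T[:3,3]=s["ee_pos"]
V=np.linalg.inv(T@f["mount"])
for c,st,_ in blobs(mask(f,175,4,170,110)): print(c.round(1),st,cast(f,[c],.064,V)[0].round(4))
rows((.463,-.104,.023,None))
```

```text
[270.6 240.6] [ 247  218   48   46 1721] [ 0.462 -0.104  0.064]
at [ 0.4636 -0.105   0.1104] q [-0.461  0.53   1.914  0.007  0.697  0.776] y-axis yaw -71.18 F [ 0.5   0.2  -0.21] w 0.0562 t 3.4 tilt 0.25
[-0.0009 -0.0015  0.1457] 0 mm 87.0
```

View pics/w2.png

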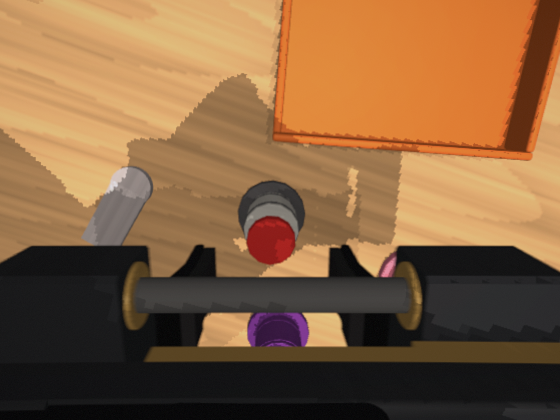

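The wrist view shows the cap at (271,241), between the opening jaws, with the purple decoy clear behind them.

Emit:
jog_arm(plan="-0.002 -0.001 0 0;-0.002 -0.001 0 0;-0.002 -0.001 0.02 0;-0.002 -0.001 0.05 0;-0.002 -0.001 0.09 0;-0.002 -0.001 0.12 0;-0.002 -0.001 0.142 0;-0.002 -0.001 0.145 0;-0.002 -0.001 0.145 0;-0.002 -0.001 0.145 0", hand=-1)

```text
clock: 4.23
ee_pos: [0.4628, -0.1047, 0.0238]
tcp_rot: [-3.097, -0.513, -0.006]
force: [0.5, 0.3, 0.4]
grip_width: 0.0872
```

Emit:
jog_arm(plan="0 0 0 0;0 0 0 0;0 0 0 0;0 0 0 0;0 0 0 0;0 0 0 0;0 0 0 0;0 0 0 0;0 0 0 0;0 0 0 0", hand=1)

```text
clock: 5.07
ee_pos: [0.4627, -0.1046, 0.0238]
tcp_rot: [-3.097, -0.513, -0.005]
force: [1.0, 0.0, -0.5]
grip_width: 0.0332
```

Run:
```python
from h import *
rows((.462,-.104,.11,None),(.608,-.1445,.11,None),(.608,-.1445,.031,None))
```

```text
at [ 0.4627 -0.1046  0.0238] q [-0.461  0.706  1.957  0.009  0.477  0.773] y-axis yaw -71.18 F [ 1.    0.02 -0.54] w 0.0332 t 5.07 tilt 0.25
[-0.0002 -0.0017 -0.1437] 0 mm 86.0
[ 0.2083  0.1407 -0.1432] 0 mm 173.0
[ 0.2078  0.141  -0.0115] 0 mm 150.0
```

Emit:
jog_arm(plan="0 0 -0.05 0;0 0 -0.11 0;0 0 -0.14 0;0.05 0.034 -0.14 0;0.1 0.068 -0.14 0;0.15 0.1 -0.14 0;0.19 0.13 -0.14 0;0.208 0.141 -0.14 0;0.208 0.141 -0.14 0;0.208 0.141 -0.14 0")

```text
clock: 5.9
ee_pos: [0.607, -0.1443, 0.1069]
tcp_rot: [-3.095, -0.513, -0.001]
force: [-0.1, 0.8, -2.8]
grip_width: 0.0335
```

Run:
```python
from h import *
rows((.608,-.1445,.0295,None))
for n in ("wrist","scene"):
    f=eyes.grab_frame(n); cv2.imwrite(f"pics/{n}3.png",f["color"][:,:,::-1])
rows((.608,-.1445,.0295,None))
```

```text
at [ 0.607  -0.1443  0.1069] q [-0.414  0.681  1.536  0.005  0.927  0.825] y-axis yaw -71.16 F [-0.08  0.77 -2.82] w 0.0335 t 5.9 tilt 0.26
[0.0013 0.0014 0.1291] 0 mm 77.0
at [ 0.6055 -0.1437  0.107 ] q [-0.414  0.679  1.539  0.005  0.927  0.825] y-axis yaw -71.17 F [-1.82 -0.4  -2.39] w 0.0335 t 6.0 tilt 0.3
[0.0035 0.0033 0.1291] 0 mm 77.0
```

View pics/wrist3.png

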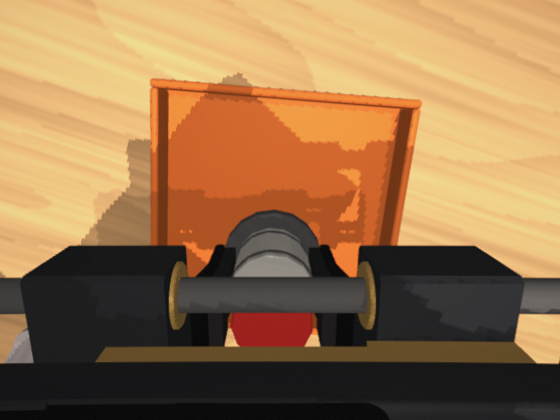

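View pics/scene3.png

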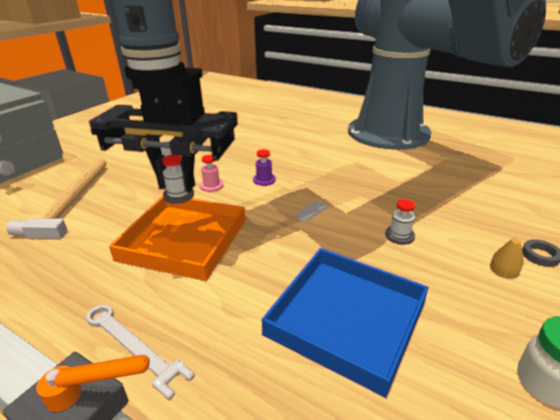

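The plunger is held upright: in the wrist view its barrel is at (272,245), centred over the orange bin. Lower it, release it, and retreat.

Emit:
jog_arm(plan="0.003 0.003 0.04 0;0.003 0.003 0.08 0;0.003 0.003 0.11 0;0.003 0.003 0.12 0;0.003 0.003 0.126 0;0.003 0.003 0.129 0;0.003 0.003 0.129 0;0.003 0.003 0.129 0;0.003 0.003 0.129 0")

```text
clock: 6.75
ee_pos: [0.6084, -0.1447, 0.0308]
tcp_rot: [-3.095, -0.513, -0.002]
force: [0.6, -0.1, -3.0]
grip_width: 0.0335
```

Run:
```python
from h import *
rows((.608,-.1445,.0285,None))
```

```text
at [ 0.6084 -0.1447  0.0308] q [-0.414  0.795  1.562  0.006  0.786  0.824] y-axis yaw -71.17 F [ 0.58 -0.13 -3.04] w 0.0335 t 6.75 tilt 0.25
[-0.0006 -0.0006  0.0039] 0 mm 2.0
```

Emit:
jog_arm(plan="0 0 0.002 0;0 0 0.0035 0;0 0 0.0035 0;0 0 0.0035 0")

```text
clock: 7.08
ee_pos: [0.6085, -0.1447, 0.0289]
tcp_rot: [-3.095, -0.513, -0.002]
force: [-0.7, 0.4, -1.8]
grip_width: 0.0333
```

Emit:
jog_arm(plan="0 0 0 0;0 0 0 0;0 0 0 0;0 0 0 0;0 0 0 0;0 0 0 0;0 0 0 0;0 0 -0.01 0;0 0 -0.05 0;0 0 -0.1 0;0 0 -0.15 0;0 0 -0.15 0", hand=-1)

```text
clock: 8.08
ee_pos: [0.6124, -0.1467, 0.1253]
tcp_rot: [3.097, 0.514, 0.018]
force: [1.2, -0.3, 0.7]
grip_width: 0.0867
```

Run:
```python
from h import *
f=eyes.grab_frame("wrist"); cv2.imwrite("pics/w4.png",f["color"][:,:,::-1])
rows((.4205,.16,.09,None),(.4205,.16,.12,-90),(.4205,.16,.12,None))
```

```text
at [ 0.6111 -0.1462  0.123 ] q [-0.414  0.66   1.522  0.005  0.952  0.825] y-axis yaw -71.16 F [ 0.06 -0.14 -0.74] w 0.0869 t 8.13 tilt 0.5
[-0.1362 -0.5856  0.0525] 0 mm 362.0
[-0.1358 -0.5855  0.0025] 0.2093 mm 360.0
[-0.1358 -0.5855  0.0025] 0 mm 360.0
```

View pics/w4.png

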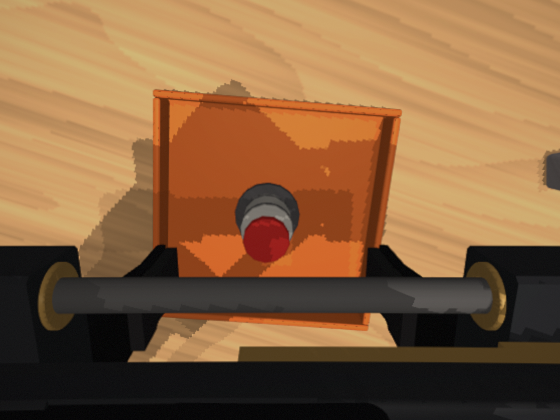

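The stiff plunger stands upright in the middle of the orange bin, with its foot at (267,212) in the wrist view. Now over to the other plunger to feel it.

Emit:
jog_arm(plan="-0.136 -0.585 0 0.21;-0.136 -0.585 0 0.21;-0.136 -0.585 0 0.21;-0.136 -0.585 0 0.21;-0.136 -0.585 0 0.21;-0.136 -0.585 0 0.21;-0.136 -0.585 0 0.21;-0.136 -0.585 0 0.21;-0.136 -0.585 0 0.21;-0.136 -0.585 0 0.21;-0.136 -0.585 0 0.21;-0.136 -0.585 0 0.21", hand=1)

```text
clock: 9.13
ee_pos: [0.421, 0.1595, 0.1213]
tcp_rot: [-3.141, 0.001, -0.014]
force: [-0.6, 0.3, 1.0]
grip_width: 0.0152
```

Run:
```python
from h import *
f=eyes.grab_frame("wrist"); cv2.imwrite("pics/w5.png",f["color"][:,:,::-1])
s=arm.state(); T=np.eye(4); T[:3,:3]=R.from_rotvec(s["tcp_rot"]).as_matrix(); T[:3,3]=s["ee_pos"]
V=np.linalg.inv(T@f["mount"])
for c,st,_ in blobs(mask(f,175,4,170,110)): print(c.round(1),st,cast(f,[c],.064,V)[0].round(4))
rows((.4205,.16,.08,None),(.4205,.16,.068,None))
```

```text
[271.1 234.8] [ 249  213   45   45 1581] [0.4202 0.16   0.064 ]
at [0.4214 0.1591 0.1213] q [ 1.120e-01  4.850e-01  1.971e+00 -1.000e-03  6.760e-01  1.685e+00] y-axis yaw -90.1 F [ 0.48 -0.07 -0.24] w 0.0111 t 9.18 tilt 0.53
[-0.0021 -0.0015  0.0688] 0 mm 41.0
[-0.0023 -0.0015  0.0888] 0 mm 53.0
```

Emit:
jog_arm(plan="-0.002 -0.0015 0.03 0;-0.002 -0.0015 0.06 0;-0.002 -0.0015 0.07 0;-0.002 -0.0015 0.076 0;-0.002 -0.0015 0.082 0;-0.002 -0.0015 0.089 0;-0.002 -0.0015 0.089 0;-0.002 -0.0015 0.089 0;-0.002 -0.0015 0.089 0")

```text
clock: 9.93
ee_pos: [0.4212, 0.1599, 0.0684]
tcp_rot: [-3.141, 0.003, -0.017]
force: [0.8, -1.1, 1.7]
grip_width: 0.0003
```

Run:
```python
from h import *
for i in range(5):
    eyes.grab_frame("wrist"); rows()
```

```text
at [0.4212 0.16   0.0684] q [ 1.150e-01  5.970e-01  2.006e+00 -1.000e-03  5.280e-01  1.688e+00] y-axis yaw -90.1 F [-0.25 -1.22  1.85] w 0.0006 t 9.98 tilt 0.62
at [0.4212 0.1601 0.0684] q [ 1.150e-01  5.970e-01  2.006e+00 -1.000e-03  5.280e-01  1.688e+00] y-axis yaw -90.09 F [-0.05 -0.69  2.05] w 0.0006 t 10.03 tilt 0.62
at [0.4212 0.1601 0.0683] q [ 1.150e-01  5.970e-01  2.006e+00 -1.000e-03  5.280e-01  1.688e+00] y-axis yaw -90.1 F [ 0.57 -1.24  1.67] w 0.0004 t 10.08 tilt 0.62
at [0.4212 0.1601 0.0683] q [ 1.150e-01  5.970e-01  2.006e+00 -1.000e-03  5.280e-01  1.688e+00] y-axis yaw -90.1 F [-0.71 -1.62  1.94] w 0.0007 t 10.13 tilt 0.61
at [0.4212 0.1601 0.0682] q [ 1.150e-01  5.970e-01  2.006e+00 -1.000e-03  5.280e-01  1.688e+00] y-axis yaw -90.1 F [ 0.63 -0.86  1.48] w 0.0007 t 10.18 tilt 0.61
```

At a slightly deeper push this one reads about 1.8 N, so it is weak, as expected. I'll raise and open, descend, then grip.

Emit:
jog_arm(plan="0 0 -0.03 0;0 0 -0.07 0;0 0 -0.07 0;0 0 -0.07 0;0 0 -0.07 0;0 0 -0.07 0;0 0 -0.07 0;0 0 -0.07 0;0 0 -0.07 0;0 0 -0.07 0;0 0 -0.07 0;0 0 -0.07 0", hand=-1)

```text
clock: 11.18
ee_pos: [0.4207, 0.1601, 0.1101]
tcp_rot: [-3.141, 0.003, -0.016]
force: [0.1, 0.6, 0.3]
grip_width: 0.0725
```

Run:
```python
from h import *
rows((.4205,.16,.0235,None))
f=eyes.grab_frame("wrist"); cv2.imwrite("pics/w6.png",f["color"][:,:,::-1])
```

```text
at [0.4207 0.1601 0.1101] q [ 1.150e-01  5.080e-01  1.981e+00 -1.000e-03  6.420e-01  1.688e+00] y-axis yaw -90.1 F [0.06 0.6  0.29] w 0.0725 t 11.18 tilt 0.59
[-0.0018  0.0002  0.1443] 0 mm 86.0
```

View pics/w6.png

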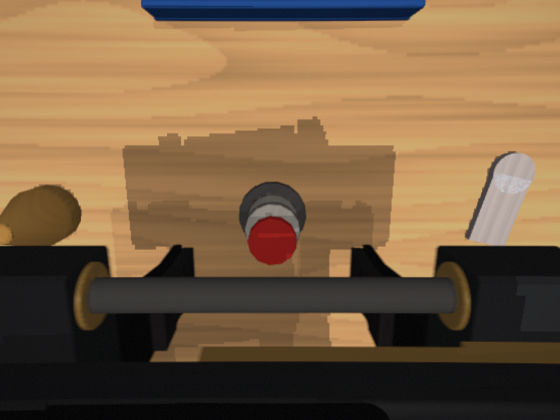

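The plunger stands centred between the jaws, with its cap at (272,241).

Emit:
jog_arm(plan="-0.002 0 0 0;-0.002 0 0.02 0;-0.002 0 0.05 0;-0.002 0 0.09 0;-0.002 0 0.12 0;-0.002 0 0.142 0;-0.002 0 0.144 0;-0.002 0 0.144 0;-0.002 0 0.144 0", hand=-1)

```text
clock: 11.98
ee_pos: [0.4206, 0.1602, 0.0242]
tcp_rot: [-3.141, 0.003, -0.017]
force: [0.6, 0.7, 0.4]
grip_width: 0.087
```

Emit:
jog_arm(plan="0 0 0 0;0 0 0 0;0 0 0 0;0 0 0 0;0 0 0 0;0 0 0 0;0 0 0 0;0 0 0 0;0 0 0 0;0 0 0 0", hand=1)

```text
clock: 12.82
ee_pos: [0.4206, 0.1601, 0.0241]
tcp_rot: [-3.141, 0.003, -0.017]
force: [-0.6, 0.2, 0.4]
grip_width: 0.0333
```

Run:
```python
from h import *
rows((.42,.16,.105,None),(.623,.15,.105,None),(.623,.15,.0305,None))
```

```text
at [0.4206 0.1601 0.0241] q [ 1.150e-01  6.950e-01  2.024e+00 -1.000e-03  4.110e-01  1.689e+00] y-axis yaw -90.09 F [-0.65  0.18  0.42] w 0.0333 t 12.82 tilt 0.62
[ 5.000e-04  1.000e-04 -1.348e-01] 0 mm 80.0
[ 0.3388  0.0163 -0.1311] 0 mm 218.0
[ 0.3374  0.0164 -0.007 ] 0 mm 202.0
```

Emit:
jog_arm(plan="0 0 -0.05 0;0 0 -0.11 0;0 0 -0.133 0;0.06 0.003 -0.133 0;0.12 0.006 -0.133 0;0.18 0.009 -0.133 0;0.24 0.012 -0.133 0;0.3 0.015 -0.133 0;0.338 0.016 -0.133 0;0.338 0.016 -0.133 0;0.338 0.016 -0.133 0;0.338 0.016 -0.133 0")

```text
clock: 13.82
ee_pos: [0.6202, 0.1501, 0.1047]
tcp_rot: [-3.141, 0.003, -0.009]
force: [-0.5, -0.4, -3.0]
grip_width: 0.0336
```

Run:
```python
from h import *
f=eyes.grab_frame("wrist"); cv2.imwrite("pics/w7.png",f["color"][:,:,::-1])
rows((.623,.15,.0295,None))
```

```text
at [0.6199 0.1502 0.1049] q [0.063 0.696 1.505 0.    0.934 1.635] y-axis yaw -90.08 F [-0.51  0.01 -3.74] w 0.0334 t 13.87 tilt 0.35
[0.0044 0.0004 0.1257] 0 mm 75.0
```

View pics/w7.png

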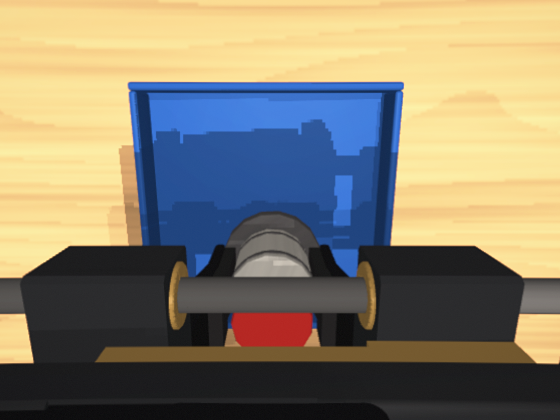

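It is held upright and roughly centred over the blue bin, with the barrel at (272,250). Now I'll lower it.

Emit:
jog_arm(plan="0.004 0 0.04 0;0.004 0 0.08 0;0.004 0 0.11 0;0.004 0 0.12 0;0.004 0 0.125 0;0.004 0 0.127 0;0.004 0 0.127 0;0.004 0 0.127 0;0.004 0 0.127 0")

```text
clock: 14.62
ee_pos: [0.6236, 0.1504, 0.0295]
tcp_rot: [-3.141, 0.002, -0.013]
force: [0.5, 0.1, -2.8]
grip_width: 0.0332
```

Run:
```python
from h import *
rows((.623,.15,.0292,None))
```

```text
at [0.6236 0.1504 0.0295] q [0.063 0.808 1.526 0.    0.799 1.635] y-axis yaw -90.07 F [ 0.53  0.14 -2.8 ] w 0.0332 t 14.62 tilt 0.49
[-0.0011  0.0006  0.0006] 0 mm 0.0
```

Emit:
jog_arm(plan="0 0 0.0012 0;0 0 0.0012 0;0 0 0.0012 0")

```text
clock: 14.87
ee_pos: [0.6242, 0.1504, 0.0292]
tcp_rot: [-3.141, 0.002, -0.015]
force: [-0.6, -0.0, -2.1]
grip_width: 0.0331
```

Emit:
jog_arm(plan="0 0 0 0;0 0 0 0;0 0 0 0;0 0 0 0;0 0 0 0;0 0 0 0;0 0 0 0;0 0 -0.01 0;0 0 -0.05 0;0 0 -0.1 0;0 0 -0.15 0;0 0 -0.15 0", hand=-1)

```text
clock: 15.87
ee_pos: [0.6277, 0.1508, 0.1259]
tcp_rot: [-3.14, 0.002, -0.035]
force: [0.5, -0.1, 0.6]
grip_width: 0.0868
```

Emit:
jog_arm(plan="0 0 -0.05 0;0 0 -0.1 0;-0.1 0 -0.13 0;-0.2 0 -0.13 0;-0.2 0 -0.13 0;-0.2 0 -0.13 0;-0.2 0 -0.13 0")

```text
clock: 16.45
ee_pos: [0.5026, 0.1509, 0.2012]
tcp_rot: [-3.14, 0.001, -0.031]
force: [-0.2, 0.5, -0.6]
grip_width: 0.0872
```

Run:
```python
from h import *
rows()
for n in ("top","scene"):
    f=eyes.grab_frame(n); cv2.imwrite(f"pics/{n}8.png",f["color"][:,:,::-1])
    for c,st,_ in blobs(mask(f,175,4,170,110)): print(n,"red",c.round(1),st,cast(f,[c],.069)[0].round(4))
```

```text
at [0.5026 0.1509 0.2012] q [ 0.079  0.426  1.728 -0.     0.968  1.65 ] y-axis yaw -90.02 F [-0.16  0.49 -0.58] w 0.0872 t 16.45 tilt 1.12
top red [171.7 140.9] [164 134  16  15 179] [0.6221 0.1494 0.069 ]
top red [350.2 149.8] [343 142  16  16 191] [ 0.6075 -0.145   0.069 ]
top red [395.9 246.1] [389 239  15  15 190] [ 0.4488 -0.2176  0.069 ]
top red [348.8 292.6] [341 285  16  16 185] [ 0.3747 -0.1393  0.069 ]
scene red [262.8 153. ] [257 150  12   7  69] [ 0.3851 -0.1322  0.069 ]
scene red [208.2 158.5] [202 155  13   8  76] [ 0.4585 -0.2095  0.069 ]
scene red [178.7 204.9] [171 200  16  11 150] [ 0.6098 -0.1426  0.069 ]
scene red [349.1 277.3] [339 269  22  18 327] [0.6252 0.1517 0.069 ]
```

View pics/scene8.png

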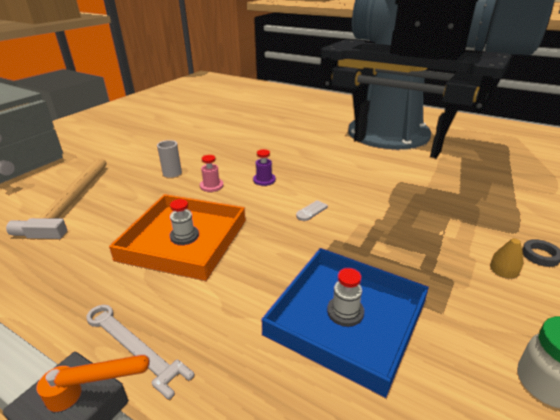

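View pics/top8.png

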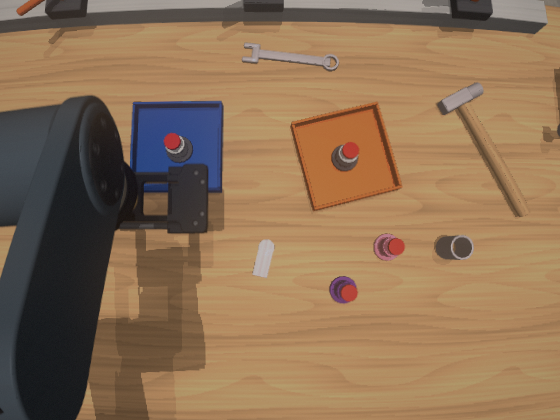

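In both views the plungers stand upright and centred: in the scene view, orange at (180,220) and blue at (347,295). The decoys have not moved and the arm is clear, so I'm handing in.

Run:
```python
from station import arm
print(arm.hand_in())
```

```text
the job is handed in; nothing more can be done
None
```

I pushed both red caps, put the stiff plunger in the orange bin and the weak one in the blue bin, and handed the job in at about 16.5 s. The hand-in gives no verdict.

- **Telling them apart:** the right-hand plunger (the one nearer the orange bin) gave about 6 N at roughly 5 mm of travel, so it is stiff. The left-hand one gave about 1.8 N at a slightly deeper push, so it is weak.
- **Final positions:** the last top and scene views show both plungers upright and within about 3 mm of their bin centres. The gripper was open and well clear, and the pink and purple look-alikes were not moved.
- **Disagreements:** the top and scene cameras differed by 2–4 mm, far less than the 60 mm allowed. The automatic outline failed on the blue bin in the top view because of shading, so I took its centre from corners I read off the picture by hand. No other check failed.

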